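# Feed a row of sample carriers to the end stop

### The arm

A 6-joint arm with a two-finger parallel gripper is mounted at the origin on the work surface. World frame = base frame: x ahead of the robot, y to its left, z up, the work surface at z = 0. Lengths are in mm, angles in rad, forces in N, time in s.
With the tool pointing down it reaches from about 275 to 750 mm from the base axis. Payload 10.2 kg.
Tool frame: the origin (TCP) lies on the centre line of the jaws, within the pads' length; the fingertips stand 19 mm ahead of it and the grasp point (between the pads) is the TCP; z points along the fingers, y is the line along which they close (so a half turn about z gives the same grasp; the last joint's range is limited). The gripper opens to 85 mm and grips with 20 to 120 N. Pads are 22 mm wide; open, the fingers measure 114 mm over their backs; the gripper's body (76 mm by 85 mm) begins 54 mm behind the grasp point. The pads swing forward as they close: fully open they stand 13 mm farther back than shut.
Start: joints at [-1.477, 0.313, 1.498, -0, 1.331, -0.223], TCP at [163.539, -498.885, 250.294] pointing down, gripper open.
Joint ranges: [-2.94, 2.94], [-0.97, 2.17], [0.19, 2.56], [-1.23, 4.37], [0.02, 3.11], [-2.88, 2.88]. Speed limits (rad/s): [2.39, 2.39, 3.01, 3.14, 3.14, 3.14].

### API

Orientations are given as a unit quaternion [w, x, y, z].
In Python, from rig import sense, capture, finish_job, regions_of, mark_of gives the robot as it stands.
- The arm moves only by the tool jog_arm, never from a script. Its argument "series" is text: rows parted by semicolons, each of 7 numbers parted by spaces: the shift along the tool's x, y, z in units of 0.4 m (1.0 is 0.4 m), then the turn, a rotation vector about the tool's x, y, z in units of pi/2 rad (1.0 is pi/2 rad), then the opening, from -1 (shut) to 1 (fully open). A call has 1 to 20 rows; each row is the pose to reach, as a shift and turn from the pose commanded when the call began, along the tool's axes at that moment; what a row does not reach only later rows make up. A row lasts 1/8 s, in which the tool goes at most 62.5 mm and 10.7 degrees, less where a joint would pass 70% of its speed; a pose out of reach is approached as far as the arm can. A call with a number of a shift or a turn outside -1 to 1 is refused whole. A call with a gripper value outside its range is refused whole. The fingers move at their own pace and stop on an object; "grip_force" is the grip in N (left out, the last holds). Time passes only in rows, so rows that repeat a pose let the fingers close. It gives the time, the measured TCP pose, the force, the opening and the grip force at its end, in the units of the state.
- sense(): the state, without advancing time (a new reading comes with each control period).
- capture(name): name is "side" or "top" or "wrist"; returns a dict with "img" (420x560x3 uint8, red, green, blue), "intrinsics" (3x3 intrinsics, pixels), "R" (3x3) and "t" (3): a world point X has camera coordinates R X + t. Camera axes: x right, y down, z forward; pixel columns grow to the right and rows downward; lengths in mm; the calibration is good to about 2 mm. A picture is of the moment at which its call begins. There is no depth.
- finish_job(): hands the job in; it is judged then, once.
Trained networks look in a picture, given as the dict that the camera call returned (one of the last four; its "shot" number tells which), for a name from the list of things; names that differ only in an ending like _2 or _b are one class to them, and where a whole thing is asked for, a point or a joint stands for the part that bears it (a point fixed in the world has none). Each returns a list of dicts, best first, with "confidence" (0 to 1); they miss things now and then, are a little off and sometimes report something else, mostly with a low value. They report only what shows in the picture. A call takes as long as a camera call. They do not tell look-alikes from the thing itself.
- regions_of(label, picture): "region" (420x560 bool, what is visible of it) and "point" ([row, column] in pixels, amid what is visible of it).
- mark_of(label, picture): "point" ([row, column] in pixels: a listed point, or the origin of a listed thing).
The state is a dict: "time_s": time; "joints": joint angles; "dq": joint speeds; "tau": joint torques, N m; "eef_pos": TCP position; "ee_rot": TCP orientation; "force": force on the tool from outside, world axes, zero at the start; "wrist_torque": the same for the moment, N m; "grip_width": opening from 0.0 (shut) to 1.0 (fully open); "grip_force": force on a finger pad.
Only numpy, scipy, OpenCV 4.12 (cv2) and the standard library are available. Lean on these libraries where they do the work, as an engineer would, in place of code of your own. Each camera call takes 0.05 s, during which the arm holds its last target. There are 200 camera calls.

### The job

With the fingertips, push the row of four bottle carriers along the rail as one train, from the rear, until the first is right up against the steel end stop and all four touch. Then press the white button on the panel all the way in and let it come back, and finish clear of everything. Only push: do not pick up or tip a carrier or let the row come apart, do not press the button before the row is home, and leave the other things on the bench where they are.

Things in the scene. Friction and masses are not known exactly. Their poses are not given: they have to be found in the camera images.
- rail: aluminium U-shaped feed rail fixed to the bench, 340 mm long (its y), 64 wide (x); channel floor 8 above the bench, channel 39 wide between side walls 12.5 thick with tops 20 above the bench, ends open. Origin: centre of its underside, on the bench. The row stands near the middle, 65 to 115 mm of free channel at each end.
- stop: steel end stop: a block fixed at one end of the rail (its +y or -y end, it varies), closing the channel; 24 mm thick along the rail, 64 wide, 45 high plus two dark bolt heads 5 high. Origin: centre of its underside, on the bench; its inner face is 12 from it. The rail's other end has only a flat plate 24 long, 6 high.
- carrier_a: one of four alike carriers standing in a touching row in the rail: grey plastic block 40 mm long (its y, along the rail), 36 wide, 30 high, with an amber bottle and round white cap 27 across on top, 52 high in all; 60 to 130 g, loose. Origin: centre of its underside, on the rail's floor. Carrier a is the one at the rail's -y end of the row.
- carrier_b: one of four alike carriers standing in a touching row in the rail: grey plastic block 40 mm long (its y, along the rail), 36 wide, 30 high, with an amber bottle and round white cap 27 across on top, 52 high in all; 60 to 130 g, loose. Origin: centre of its underside, on the rail's floor. Second from the rail's -y end.
- carrier_c: one of four alike carriers standing in a touching row in the rail: grey plastic block 40 mm long (its y, along the rail), 36 wide, 30 high, with an amber bottle and round white cap 27 across on top, 52 high in all; 60 to 130 g, loose. Origin: centre of its underside, on the rail's floor. Third from the rail's -y end.
- carrier_d: one of four alike carriers standing in a touching row in the rail: grey plastic block 40 mm long (its y, along the rail), 36 wide, 30 high, with an amber bottle and round white cap 27 across on top, 52 high in all; 60 to 130 g, loose. Origin: centre of its underside, on the rail's floor. Carrier d is the one at the rail's +y end of the row.
- ready (a joint): travel of the white push button, in m: 0 is out, 0.006 is fully pressed; a spring brings it back, fully down takes about 5 N.
- ready_top (a point): centre of the top face of the white round push button (30 in diameter), which stands on a black-faced grey panel box, 75 x 85 and 28 high, fixed to the bench beside the rail. Press straight down.
- spare_carrier: a fifth carrier of the same kind, 36 x 40 and 52 high, standing on the bench away from the rail; not part of the job. Origin: centre of its underside.
- reagent_bottle: clear glass jar with a paper label and a blue screw cap, 52 in diameter, 85 high, standing on the bench; not part of the job. Origin: centre of its underside.
- parts_case: flat closed red case with a grey lid, 150 x 200 and 40 high, lying on the bench; not part of the job. Origin: centre of its underside.
There are look-alikes about, which are no part of the job. What is shaped like the carrier_b but turquoise is not meant.

How it is judged:
By the outcome, as a careful person would: the job done as asked, in the order asked, and still so for the second after the job is handed in, with the robot touching nothing.
It also fails if it takes over 42 s, if anything falls off the work surface, if the arm or the gripper's body presses on something with over 40 N, if the wrist force passes 120 N, or if a joint passes its speed limit or range.

## Working session

There is one attempt and no reset: what is moved stays moved. The work goes in short steps, Python scripts to look and compute and a tool call to move; the robot and the scene stay as the last step left them, time stands still between calls to the robot, and variables do not carry over. Pictures are saved under pics/ and viewed, at most 10 in all, crops included, and the job is handed in when it is done.

Besides the shell and the picture viewer there is one more tool, called after ">>>" as a command line: name --argument value ..., lists and objects as JSON in quotes. jog_arm: Moves the arm, as the interface text tells. Shifts and turns lie within -1 to 1; 1 stands for 0.4 m of shift or pi/2 rad of turn. Its arguments: {"type":"object","properties":{"series":{"type":"string"},"grip_force":{"type":"number"}},"required":["series"]}

```bash
mkdir -p pics
cat > h.py <<'E'
import numpy as np, cv2
from rig import *
def ray(c,p,z):
    K=np.array(c["intrinsics"]);R=np.array(c["R"]);t=np.array(c["t"])
    d=R.T@np.linalg.inv(K)@np.array([p[1],p[0],1.0]);o=-R.T@t
    return o+d*(z-o[2])/d[2]
def proj(c,X):
    v=np.array(c["intrinsics"])@(np.array(c["R"])@np.array(X,float)+np.array(c["t"]));return v[:2]/v[2]
def save(c,n,box=None,s=1):
    im=c["img"]
    if box: im=im[box[0]:box[1],box[2]:box[3]]
    im=cv2.resize(im,None,fx=s,fy=s,interpolation=cv2.INTER_CUBIC)
    cv2.imwrite(f"pics/{n}.png",im[:,:,::-1])
E
python3 - <<'E'
from h import *
c=capture("top");save(c,"top");s=capture("side");save(s,"side")
for nm,cc in(("top",c),("side",s)):
  for l,z in(("rail",0),("stop",0),("carrier_a",8),("ready_top",None),("spare_carrier",0),("reagent_bottle",0),("parts_case",0)):
    for r in mark_of(l,cc)[:6]:
      print(nm,l,round(r["confidence"],2),np.round(r["point"]),np.round(ray(cc,r["point"],z if z is not None else 35)))
print(sense()["eef_pos"],sense()["ee_rot"])
E
```

```text
top rail 0.62 [245. 260.] [483. -53.   0.]
top rail 0.38 [244. 251.] [486. -33.   0.]
top stop 0.7 [241. 288.] [ 494. -117.    0.]
top stop 0.66 [254. 181.] [459. 123.   0.]
top carrier_a 0.88 [244. 252.] [485. -36.   8.]
top carrier_a 0.76 [245. 235.] [483.   0.   8.]
top carrier_a 0.74 [292. 216.] [379.  40.   8.]
top carrier_a 0.71 [243. 270.] [487. -77.   8.]
top carrier_a 0.67 [242. 288.] [ 492. -116.    8.]
top ready_top 0.72 [196. 271.] [591. -77.  35.]
top ready_top 0.63 [182. 329.] [ 623. -202.   35.]
top spare_carrier 0.91 [200. 194.] [581.  97.   0.]
top reagent_bottle 0.97 [187. 328.] [ 619. -206.    0.]
top reagent_bottle 0.59 [245. 260.] [483. -53.   0.]
top parts_case 0.71 [251. 425.] [ 479. -424.    0.]
side rail 0.81 [230. 299.] [483. -63.   0.]
side stop 0.49 [242. 296.] [483.  -3.   0.]
side carrier_a 0.9 [256. 335.] [376.  52.   8.]
side carrier_a 0.56 [216. 298.] [ 497. -119.    8.]
side carrier_a 0.54 [222. 296.] [495. -85.   8.]
side carrier_a 0.51 [241. 296.] [481.   5.   8.]
side carrier_a 0.45 [236. 297.] [482. -18.   8.]
side ready_top 0.42 [206. 264.] [ 589. -108.   35.]
side spare_carrier 0.74 [261. 247.] [588. 101.   0.]
side reagent_bottle 0.79 [201. 261.] [ 617. -196.    0.]
side parts_case 0.91 [172. 321.] [ 467. -427.    0.]
side parts_case 0.27 [200. 263.] [ 616. -204.    0.]
[ 163.55393132 -498.87456506  250.29616928] [-1.48116654e-06  9.87478977e-01  1.57750658e-01  8.94923538e-06]
```

Run:
```python
from h import *
c=capture("top");save(c,"topc",(150,320,150,370),3.6);s=capture("side");save(s,"sidec",(150,300,200,400),4)
```

```text
(no output)
```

View pics/topc.png

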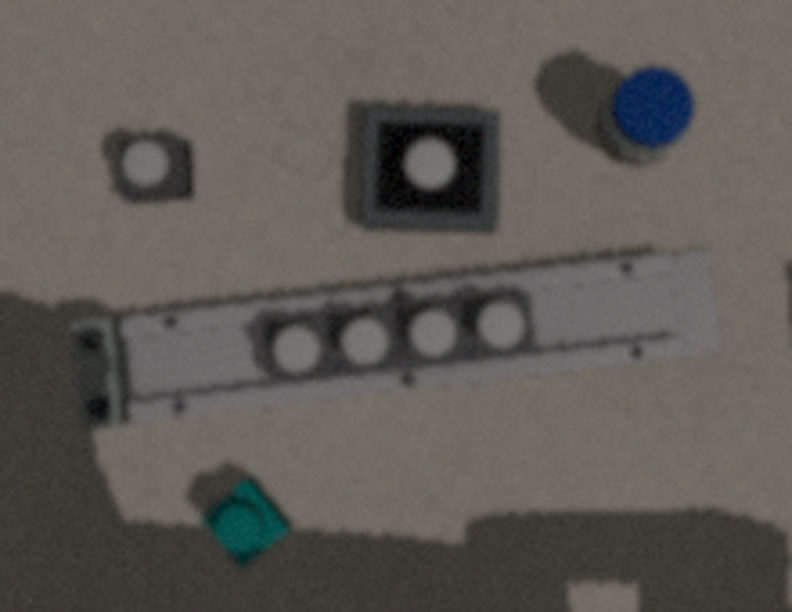

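View pics/sidec.png

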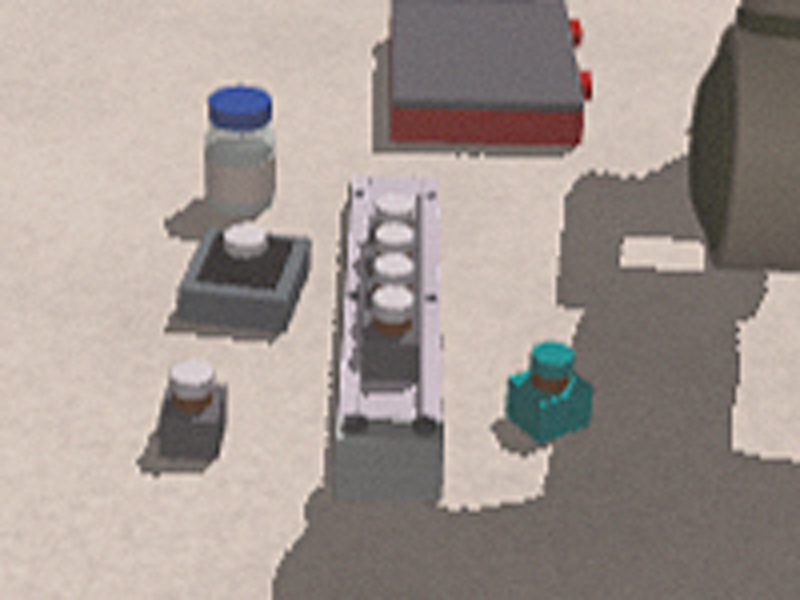

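View pics/top.png

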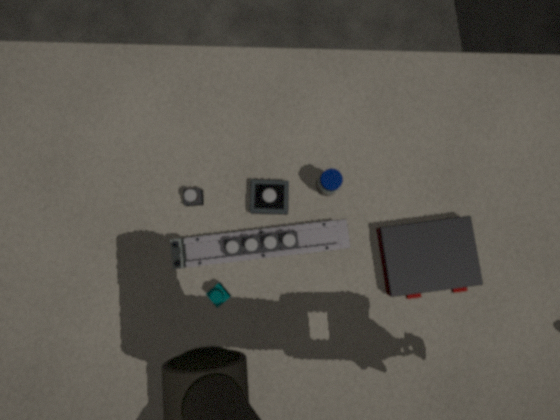

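The close crops show what could be mistaken for the job:
- The spare carrier, top view (195,190), is off the rail.
- The turquoise look-alike, (294,217), is not meant.
- The white button on the panel is at (195,269). The blue-capped jar at (182,329) was also reported as `ready_top`, which is wrong.

The row's four caps are at (246,232), (244,251), (242,270) and (240,289). The stop with its dark bolts is at the left (+y) end, (252,176). I'll therefore push carrier a, at (240,289), towards +y.

```bash
cat >> h.py <<'E'
def tri(cs,ps):
    A=[];b=[]
    for c,p in zip(cs,ps):
        K=np.array(c["intrinsics"]);R=np.array(c["R"]);t=np.array(c["t"])
        d=R.T@np.linalg.inv(K)@np.array([p[1],p[0],1.0]);d/=np.linalg.norm(d);o=-R.T@t
        P=np.eye(3)-np.outer(d,d);A.append(P);b.append(P@o)
    return np.linalg.solve(sum(A),sum(b))
def blobs(c,thr,box,amin=40,amax=400):
    g=c["img"].astype(int);m=((g.min(2)>thr)&(g.max(2)-g.min(2)<25)).astype(np.uint8)
    mm=np.zeros_like(m);mm[box[0]:box[1],box[2]:box[3]]=m[box[0]:box[1],box[2]:box[3]]
    n,_,st,ce=cv2.connectedComponentsWithStats(mm)
    return [(ce[i][::-1],st[i,4]) for i in range(1,n) if amin<=st[i,4]<=amax]
E
python3 - <<'E'
from h import *
c=capture("top");s=capture("side")
caps=[]
for r0,r1,c0,c1 in((240,253,225,239),(238,251,244,258),(236,249,263,277),(234,247,282,296),(188,204,262,277),(189,202,184,197)):
    g=c["img"][r0:r1,c0:c1].astype(int)
    m=cv2.threshold(cv2.cvtColor(c["img"][r0:r1,c0:c1],cv2.COLOR_RGB2GRAY),0,255,cv2.THRESH_OTSU)[1]
    n,_,st,ce=cv2.connectedComponentsWithStats(m);i=1+np.argmax(st[1:,4])
    p=ce[i][::-1]+[r0,c0]; caps.append(p);print(p,st[i,4],ray(c,p,60),ray(c,p,37))
# button side region ~ crop (240,245)/4+(150,200)
gs=cv2.cvtColor(s["img"],cv2.COLOR_RGB2GRAY)
print("tri button",tri([c,s],[caps[4],[150+237/4,200+245/4]]))
# rail corners & stop inner top edge in top image
for nm,p,z in (("stop inner near-top L",(150+318/3.6,150+118/3.6),45),("stop inner R",(150+424/3.6,150+127/3.6),45),("stop outer L",(150+322/3.6,150+73/3.6),45),("plate far",(150+248/3.6,150+712/3.6),6),("plate near",(150+350/3.6,150+719/3.6),6),
  ("face a near",(150+347/3.6,150+531/3.6),38),("bolt1",(150+338/3.6,150+92/3.6),50),("bolt2",(150+407/3.6,150+97/3.6),50)):
    print(nm,np.round(ray(c,p,z),1))
E
```

```text
[246.6557377  232.17213115] 122 [478.38885123   1.74694693  60.        ] [478.28869876   4.16306247  37.        ]
[244.584 251.112] 125 [483.5597969  -37.68924178  60.        ] [483.6013206  -36.35361873  37.        ]
[242.2173913  269.87826087] 115 [489.34521509 -76.8088932   60.        ] [489.54525058 -76.54508999  37.        ]
[239.99152542 288.94915254] 118 [ 494.86070478 -116.63854781   60.        ] [ 495.21185643 -117.46601748   37.        ]
[195.04166667 269.02083333] 144 [588.79098774 -72.65383955  60.        ] [591.71568843 -72.2761941   37.        ]
[194.87735849 189.95283019] 106 [585.37664813  94.61947926  60.        ] [588.20780103  99.58016305  37.        ]
tri button [590.27657108 -72.46729867  46.14378547]
stop inner near-top L [493.7 109.   45. ]
stop inner R [431.8 100.9  45. ]
stop outer L [490.7 135.5  45. ]
plate far [ 545.7 -249.7    6. ]
plate near [ 482.6 -254.2    6. ]
face a near [ 481.9 -136.    38. ]
bolt1 [481.6 122.6  50. ]
bolt2 [441.5 117.8  50. ]
```

>>> jog_arm --series "0.99 -0.466 0.25 0 0 -0.887 -1;0.99 -0.466 0.25 0 0 -0.887 -1;0.99 -0.466 0.25 0 0 -0.887 -1;0.99 -0.466 0.25 0 0 -0.887 -1;0.99 -0.466 0.25 0 0 -0.887 -1;0.99 -0.466 0.25 0 0 -0.887 -1;0.99 -0.466 0.25 0 0 -0.887 -1;0.99 -0.466 0.25 0 0 -0.887 -1;0.99 -0.466 0.25 0 0 -0.887 -1;0.99 -0.466 0.25 0 0 -0.887 -1;0.99 -0.466 0.25 0 0 -0.887 -1;0.99 -0.466 0.25 0 0 -0.887 -1;0.99 -0.466 0.25 0 0 -0.887 -1;0.99 -0.466 0.25 0 0 -0.887 -1"

```text
time_s: 2.75
eef_pos: [481.7, -198.5, 150.3]
ee_rot: [0.0, 0.656, 0.755, 0.0]
force: [-0.0, -0.3, 0.5]
grip_width: 0.001
grip_force: 0.0
```

>>> jog_arm --series "0.043 0.061 0.1 0 0 0 -1;0.043 0.061 0.225 0 0 0 -1;0.043 0.061 0.225 0 0 0 -1;0.043 0.061 0.225 0 0 0 -1"

```text
time_s: 3.25
eef_pos: [504.3, -178.6, 62.0]
ee_rot: [0.001, 0.656, 0.755, 0.0]
force: [0.2, -0.2, 0.4]
grip_width: 0.001
grip_force: 0.0
```

Run:
```python
from h import *
w=capture("wrist");s=capture("side");t=capture("top")
a=cv2.resize(w["img"],(400,300));b=cv2.resize(s["img"][170:260,240:360],(400,300));d=cv2.resize(t["img"][190:290,150:283+67],(800,300))
cv2.imwrite("pics/m1.png",np.vstack([np.hstack([a,b]),d])[:,:,::-1])
S=sense();print(S["eef_pos"],S["force"])
print(proj(s,S["eef_pos"]),proj(s,S["eef_pos"]-np.array([0,0,19])),proj(w,S["eef_pos"]-np.array([0,0,19])))
```

```text
[ 504.26263696 -178.62656483   62.17415111] [-0.03989234  0.73786118 -0.33656117]
[298.73730664 188.79089726] [298.55726725 194.63785191] [281.25050477 275.07023441]
```

View pics/m1.png

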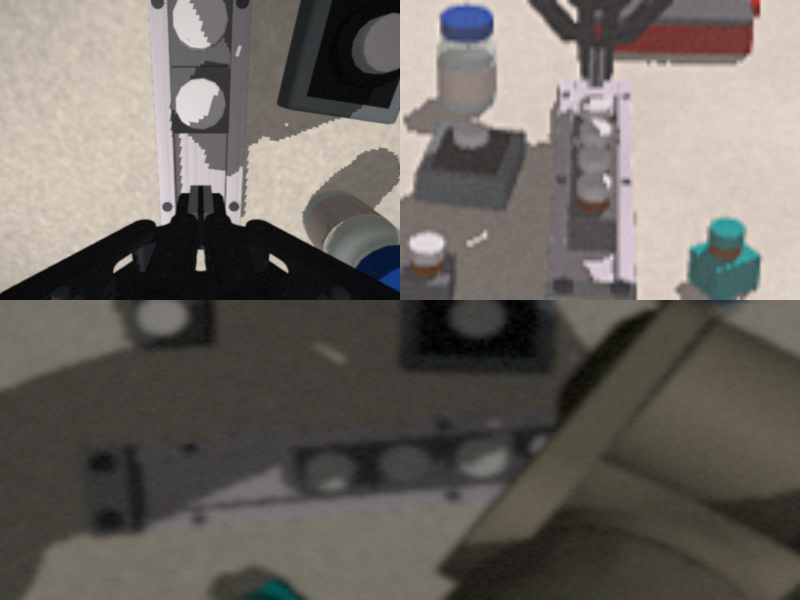

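The fingertips sit centred in the channel, at wrist (200,190). The rear carrier is centred ahead at (200,105), and nothing has moved. Next I lower into the channel and push.

>>> jog_arm --series "0 0 0.03 0 0 0 -1;0 0 0.068 0 0 0 -1;0 0 0.068 0 0 0 -1;0.02 0 0.068 0 0 0 -1;0.04 0 0.068 0 0 0 -1;0.055 0 0.068 0 0 0 -1;0.063 0 0.068 0 0 0 -1;0.069 0 0.068 0 0 0 -1;0.075 0 0.068 0 0 0 -1;0.081 0 0.068 0 0 0 -1;0.087 0 0.068 0 0 0 -1;0.093 0 0.068 0 0 0 -1;0.099 0 0.068 0 0 0 -1;0.105 0 0.068 0 0 0 -1;0.11 0 0.068 0 0 0 -1;0.114 0 0.068 0 0 0 -1;0.117 0 0.068 0 0 0 -1;0.119 0 0.068 0 0 0 -1;0.12 0 0.068 0 0 0 -1"

```text
time_s: 5.78
eef_pos: [496.9, -130.4, 33.1]
ee_rot: [0.0, 0.656, 0.755, -0.0]
force: [0.2, -2.9, 0.2]
grip_width: 0.002
grip_force: 1.3
```

Run:
```python
from h import *
w=capture("wrist");s=capture("side")
a=cv2.resize(w["img"],(400,300));b=cv2.resize(s["img"][170:260,240:360],(400,300))
cv2.imwrite("pics/m2.png",np.hstack([a,b])[:,:,::-1])
S=sense();print(S["eef_pos"],S["force"])
```

```text
[ 496.87791277 -130.42438376   33.1030893 ] [ 0.6757745  -1.2030783   0.96638227]
```

View pics/m2.png

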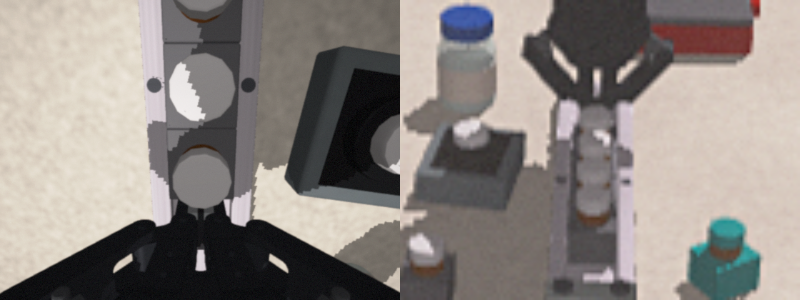

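The row moves as one train: the wrist view shows the carriers touching and square in the channel, with the fingertips centred behind a at (200,210). I'll keep pushing.

>>> jog_arm --series "0.003 0 0 0 0 0 -1;0.008 0 0 0 0 0 -1;0.016 0 0 0 0 0 -1;0.025 0 0 0 0 0 -1;0.034 0 0 0 0 0 -1;0.043 0 0 0 0 0 -1;0.052 0 0 0 0 0 -1;0.061 0 0 0 0 0 -1;0.07 0 0 0 0 0 -1;0.079 0 0 0 0 0 -1;0.088 0 0 0 0 0 -1;0.097 0 0 0 0 0 -1;0.106 0 0 0 0 0 -1;0.115 0 0 0 0 0 -1;0.124 0 0 0 0 0 -1;0.132 0 0 0 0 0 -1;0.139 0 0 0 0 0 -1;0.144 0 0 0 0 0 -1;0.147 0 0 0 0 0 -1;0.149 0 0 0 0 0 -1"

```text
time_s: 8.38
eef_pos: [488.6, -71.4, 33.1]
ee_rot: [0.0, 0.656, 0.755, -0.0]
force: [0.6, -3.1, 0.1]
grip_width: -0.002
grip_force: 1.7
```

>>> jog_arm --series "0.002 0 0 0 0 0 -1;0.004 0 0 0 0 0 -1;0.006 0 0 0 0 0 -1;0.008 0 0 0 0 0 -1;0.01 0 0 0 0 0 -1;0.012 0 0 0 0 0 -1;0.014 0 0 0 0 0 -1;0.015 0 0 0 0 0 -1"

```text
time_s: 9.38
eef_pos: [487.7, -65.4, 33.1]
ee_rot: [-0.0, 0.656, 0.755, -0.0]
force: [0.7, -3.6, 0.3]
grip_width: 0.002
grip_force: 1.7
```

>>> jog_arm --series "0.0015 0 0 0 0 0 -1;0.003 0 0 0 0 0 -1;0.0045 0 0 0 0 0 -1;0.006 0 0 0 0 0 -1"

```text
time_s: 9.88
eef_pos: [487.4, -63.1, 33.1]
ee_rot: [0.0, 0.656, 0.755, 0.0]
force: [-0.3, -2.9, 0.9]
grip_width: 0.0
grip_force: 1.8
```

Run:
```python
from h import *
w=capture("wrist");s=capture("side");t=capture("top")
a=cv2.resize(w["img"],(400,300));b=cv2.resize(s["img"][200:260,260:340],(400,300),interpolation=cv2.INTER_CUBIC);d=cv2.resize(t["img"][220:280,160:280],(600,300),interpolation=cv2.INTER_CUBIC)
d=cv2.copyMakeBorder(cv2.convertScaleAbs(d,alpha=1.8),0,0,0,200,0)
cv2.imwrite("pics/m3.png",np.vstack([np.hstack([a,b]),d])[:,:,::-1])
S=sense();print(S["eef_pos"],S["force"])
```

```text
[487.4430912  -63.01222277  33.10222492] [ 0.74067302 -3.14727015  1.94179026]
```

View pics/m3.png

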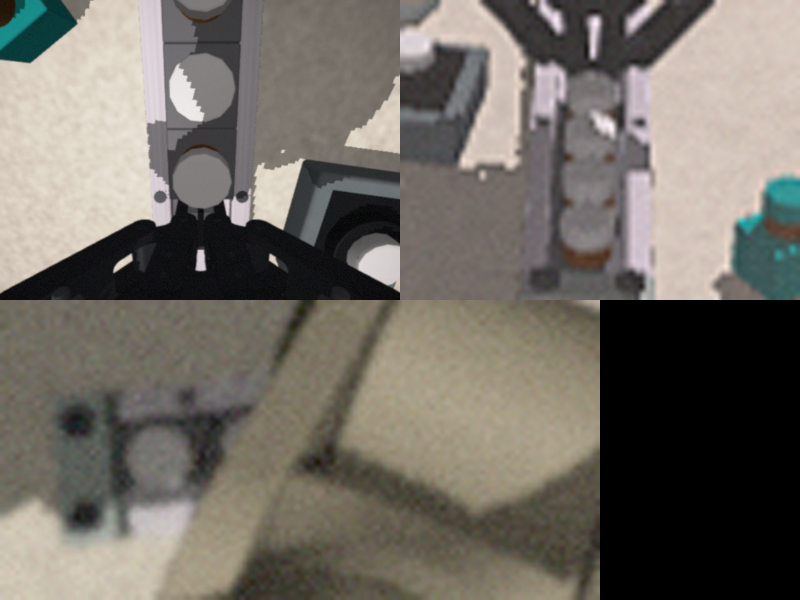

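The row is nearly home: in the top view, d's block at (120–200, 400–500) is almost at the stop's inner face. The force is still only sliding friction, so I creep on until it rises.

>>> jog_arm --series "0.0015 0 0 0 0 0 -1;0.003 0 0 0 0 0 -1;0.0045 0 0 0 0 0 -1;0.006 0 0 0 0 0 -1"

```text
time_s: 10.52
eef_pos: [487.1, -60.7, 33.1]
ee_rot: [0.0, 0.656, 0.755, -0.0]
force: [-0.6, -3.1, 1.5]
grip_width: -0.001
grip_force: 1.8
```

>>> jog_arm --series "0.0015 0 0 0 0 0 -1;0.003 0 0 0 0 0 -1;0.0045 0 0 0 0 0 -1"

```text
time_s: 10.9
eef_pos: [487.4, -59.9, 33.3]
ee_rot: [0.001, 0.656, 0.755, -0.0]
force: [1.7, -11.5, -1.7]
grip_width: 0.004
grip_force: 6.2
```

Force rose to 11.5 N with motion stalled, so the row is against the stop. I back off gently, then rise.

>>> jog_arm --series "-0.003 0 0 0 0 0 -1;-0.008 0 0 0 0 0 -1;-0.02 0 0 0 0 0 -1;-0.045 0 0 0 0 0 -1;-0.075 0 0 0 0 0 -1;-0.1 0 0 0 0 0 -1;-0.1 0 0 0 0 0 -1;-0.1 0 -0.08 0 0 0 -1;-0.1 0 -0.2 0 0 0 -1;-0.15 0 -0.3 0 0 0 -1;-0.3 0 -0.3 0 0 0 -1;-0.4 0 -0.3 0 0 0 -1;-0.4 0 -0.3 0 0 0 -1"

```text
time_s: 12.52
eef_pos: [508.9, -219.3, 152.8]
ee_rot: [0.0, 0.657, 0.754, -0.0]
force: [0.2, 1.2, -0.4]
grip_width: 0.002
grip_force: 0.0
```

Run:
```python
from h import *
w=capture("wrist");s=capture("side");t=capture("top")
a=cv2.resize(w["img"],(400,300));b=cv2.resize(s["img"][190:265,235:335],(400,300),interpolation=cv2.INTER_CUBIC);d=cv2.resize(t["img"][190:280,160:320],(533,300),interpolation=cv2.INTER_CUBIC)
d=cv2.copyMakeBorder(cv2.convertScaleAbs(d,alpha=1.8),0,0,0,267,0)
cv2.imwrite("pics/m4.png",np.vstack([np.hstack([a,b]),d])[:,:,::-1])
S=sense();print(S["eef_pos"],S["force"])
for c,n in((w,"w"),(s,"s"),(t,"t")):
  for r in mark_of("ready_top",c)[:2]: print(n,round(r["confidence"],2),r["point"],ray(c,r["point"],40))
np.set_printoptions(suppress=True)
for z in(30,40,50): print(z,proj(w,[590,-72.5,z]),proj(s,[590,-72.5,z]))
```

```text
[ 508.88585999 -216.41836572  152.89854673] [ 0.79073161 -0.59404289  0.1669822 ]
w 0.89 [9.1, 447.2] [593.73822424 -68.94605602  40.        ]
s 0.56 [209.2, 262.1] [590.07528093 -83.28420979  40.        ]
t 0.51 [196.6, 269.6] [587.95874232 -73.66141819  40.        ]
30 [432.93585402  18.91225439] [261.30800278 214.34601551]
40 [439.8908397   14.50068313] [261.27273817 211.19044043]
50 [447.51043843   9.66754553] [261.23721772 208.0119732 ]
```

View pics/m4.png

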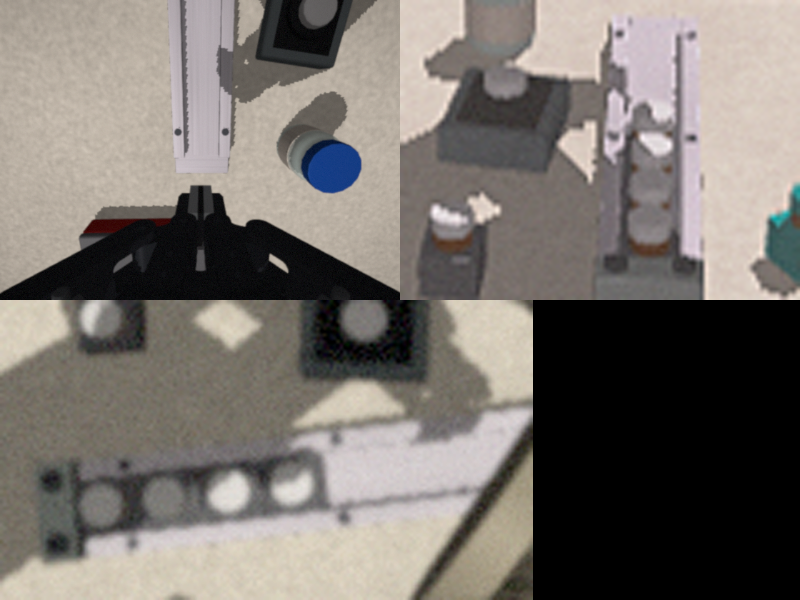

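The row is home: in the top view, caps at (102,503), (163,497), (228,490) and (292,484) are evenly spaced, and d is flush with the stop at x≈80. Next is the button, seen at top (196,269) and side (209,262).

>>> jog_arm --series "0.331 0.25 0 0 0 0 -1;0.331 0.25 0 0 0 0 -1;0.331 0.25 0 0 0 0 -1;0.331 0.25 0.05 0 0 0 -1;0.331 0.25 0.17 0 0 0 -1;0.331 0.25 0.17 0 0 0 -1;0.331 0.25 0.17 0 0 0 -1"

```text
time_s: 13.7
eef_pos: [590.4, -72.4, 86.9]
ee_rot: [0.001, 0.656, 0.755, 0.0]
force: [-0.2, -0.5, 0.8]
grip_width: 0.002
grip_force: 0.0
```

Run:
```python
from h import *
w=capture("wrist");s=capture("side")
a=cv2.resize(w["img"],(400,300));b=cv2.resize(s["img"][175:235,225:305],(400,300),interpolation=cv2.INTER_CUBIC)
cv2.imwrite("pics/m5.png",np.hstack([a,b])[:,:,::-1])
S=sense();print(S["eef_pos"],S["force"])
tip=S["eef_pos"]-np.array([0,0,19])
print("tip",proj(w,tip)*.714,(proj(s,tip)-[225,175])*5)
for z in(35,40,45,50): print(z,proj(w,[590,-72.5,z])*.714,(proj(s,[590,-72.5,z])-[225,175])*5)
for r in mark_of("ready_top",w)[:2]: print(round(r["confidence"],2),r["point"],ray(w,r["point"],45))
```

```text
[590.61868514 -72.6118083   87.19625524] [0.60151837 0.5382471  0.63853816]
tip [201.02515431 196.89936258] [179.77851471 135.6280531 ]
35 [200.06312047 177.54668582] [181.4520114  188.85537002]
40 [200.07211711 180.00314157] [181.36369083 180.95220216]
45 [200.08159035 182.58972797] [181.27505047 173.02041938]
50 [200.09157908 185.31706688] [181.18608859 165.05986599]
0.75 [259.6, 278.2] [589.22502976 -74.92553544  45.        ]
```

View pics/m5.png

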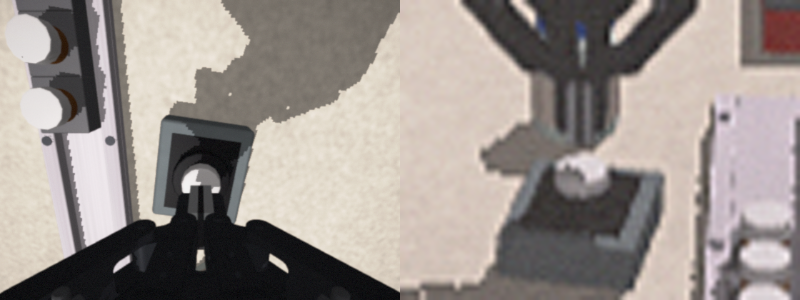

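The fingertips hang centred over the white button, at wrist (200,180) and side crop (580,140) above (583,170). The button top is at z≈46. I press in small steps, watching the force.

>>> jog_arm --series "0 0 0.02 0 0 0 -1;0 0 0.04 0 0 0 -1;0 0 0.045 0 0 0 -1;0 0 0.05 0 0 0 -1;0 0 0.053 0 0 0 -1;0 0 0.053 0 0 0 -1"

```text
time_s: 14.6
eef_pos: [589.6, -72.4, 64.0]
ee_rot: [-0.0, 0.656, 0.755, -0.0]
force: [-2.8, 0.6, 5.3]
grip_width: -0.002
grip_force: 2.1
```

>>> jog_arm --series "0 0 0.003 0 0 0 -1;0 0 0.006 0 0 0 -1;0 0 0.006 0 0 0 -1"

```text
time_s: 14.98
eef_pos: [589.7, -72.4, 62.9]
ee_rot: [0.0, 0.656, 0.755, -0.0]
force: [-8.9, 2.3, 15.4]
grip_width: -0.0
grip_force: 8.1
```

>>> jog_arm --series "0 0 0.002 0 0 0 -1;0 0 0.004 0 0 0 -1;0 0 0.004 0 0 0 -1"

```text
time_s: 15.35
eef_pos: [589.8, -72.4, 62.7]
ee_rot: [0.0, 0.656, 0.755, -0.0]
force: [-13.9, 2.4, 28.6]
grip_width: -0.003
grip_force: 14.0
```

Run:
```python
from h import *
w=capture("wrist");s=capture("side")
a=cv2.resize(w["img"][200:320,200:360],(400,300),interpolation=cv2.INTER_CUBIC);b=cv2.resize(s["img"][175:235,225:305],(400,300),interpolation=cv2.INTER_CUBIC)
cv2.imwrite("pics/m6.png",np.hstack([a,b])[:,:,::-1])
S=sense();print(S["eef_pos"],S["force"],S["wrist_torque"])
```

```text
[589.82439411 -72.38184973  62.67924441] [-12.15588506   2.8497886   28.02256285] [0.43186576 2.2766986  0.05744094]
```

View pics/m6.png

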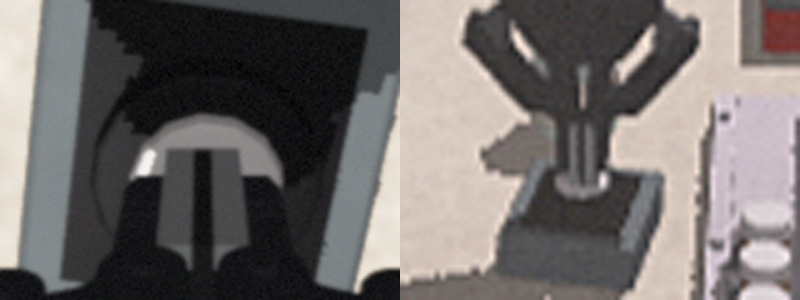

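The fingertips are square on the button, which is visibly sunk. It is bottomed out: 13 N more moved it only 0.2 mm. I release straight up.

>>> jog_arm --series "0 0 -0.006 0 0 0 -1;0 0 -0.015 0 0 0 -1;0 0 -0.03 0 0 0 -1;0 0 -0.06 0 0 0 -1;0 0 -0.15 0 0 0 -1;0 0 -0.3 0 0 0 -1;0 0 -0.4 0 0 0 -1;-0.3 0 -0.45 0 0 0 -1;-0.45 0 -0.45 0 0 0 -1;-0.6 0 -0.45 0 0 0 -1;-0.6 0 -0.45 0 0 0 -1;-0.6 0 -0.45 0 0 0 -1;-0.6 0 -0.45 0 0 0 -1"

```text
time_s: 17.08
eef_pos: [623.1, -309.5, 240.0]
ee_rot: [-0.0, 0.656, 0.755, 0.0]
force: [0.1, 1.2, -0.2]
grip_width: -0.001
grip_force: 0.0
```

Run:
```python
from h import *
s=capture("side");t=capture("top")
b=cv2.resize(s["img"][190:265,235:335],(400,300),interpolation=cv2.INTER_CUBIC);d=cv2.resize(t["img"][185:280,165:292],(400,300),interpolation=cv2.INTER_CUBIC)
cv2.imwrite("pics/m7.png",np.hstack([cv2.convertScaleAbs(d,alpha=1.6),b])[:,:,::-1])
S=sense();print(S["time_s"],S["eef_pos"],S["force"])
for l,c,z in(("spare_carrier",t,0),("reagent_bottle",t,0),("reagent_bottle",s,0),("parts_case",s,0)):
  for r in mark_of(l,c)[:1]: print(l,np.round(r["point"]),np.round(ray(c,r["point"],z)))
```

```text
17.175 [ 623.30395755 -308.6970307   240.47822973] [ 0.56970062 -0.21664819  0.05782521]
spare_carrier [199. 195.] [583.  96.   0.]
reagent_bottle [190. 329.] [ 611. -208.    0.]
reagent_bottle [199. 262.] [ 619. -206.    0.]
parts_case [170. 323.] [ 461. -438.    0.]
```

View pics/m7.png

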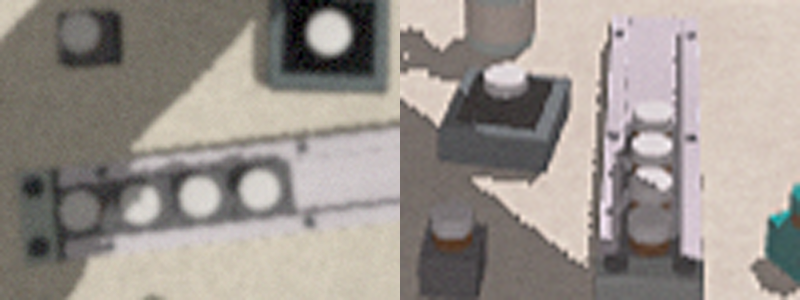

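The caps are evenly spaced in the top view, at (80,208), (140,202), (200,196) and (260,190), with the first flush at the stop. The button is back out, the other things are where they were, and the arm is clear.

```bash
python3 -c "
from rig import *
print(finish_job())"
```

```text
the job is handed in; nothing more can be done
None
```

The four carriers were pushed as one train up against the stop, the white button was then pressed fully and came back, and the job was handed in after about 17 s of robot time with the arm clear; no verdict was returned.

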